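Set up the filtration manifold for two water samples

ROBOT

A 7-joint arm with a two-finger parallel gripper is mounted at the origin on the work surface. World frame = base frame: x ahead of the robot, y to its left, z up, the work surface at z = 0. Lengths are in mm, angles in rad, forces in N, time in s.
With the tool pointing down it reaches from about 400 to 900 mm from the base axis. Payload 5.6 kg.
Tool frame: the origin (TCP) lies midway between the tips of the shut fingers; the grasp point (between the pads) lies 19 mm behind it; z points along the fingers, y is the line along which they close (so a half turn about z gives the same grasp; the last joint's range is limited). The gripper opens to 92 mm and grips with 3 to 60 N. Pads are 20 mm wide; open, the fingers measure 128 mm over their backs; the gripper's body (75 mm by 189 mm) begins 69 mm behind the grasp point.
Start: joints at [-1.214, 0.468, -0.012, 1.603, 0.006, 1.071, -0.056], TCP at [253.043, 598.731, 214.592] pointing down, gripper open.
Joint ranges: [-2.53, 2.53], [-0.31, 2.02], [-1.57, 1.55], [0.28, 2.44], [-1.29, 4.43], [0.15, 1.84], [-2.92, 2.92]. Speed limits (rad/s): [2.57, 2.57, 3.14, 3.14, 3.14, 3.14, 3.14].

INTERFACE

Orientations are given as a rotation vector (axis times angle).
In Python, from cell import robot, grip, kin, viewer gives the robot as it stands. Calls block until the motion is done:
- robot.movep(position, orientation): joint-space move of the TCP to a pose.
- robot.servo_line(position, feed=150, rotation=None): straight line of the TCP; rotation=None keeps the orientation; feed is the mean speed in mm/s.
- robot.goto_joints(angles): joint-space move.
- grip(opening, newtons=None): opening from 0.0 (shut) to 1.0 (fully open); newtons is the grip in N (None keeps the last); returns when the fingers have stopped.
- robot.hold(seconds).
- kin.ik(position, orientation): joint angles nearest the present ones, or None.
- robot.observe(): the state.
- viewer.read_camera(name): name is "side" or "top" or "wrist"; returns the picture (384x512x3 uint8, red, green, blue); there is no depth.
- viewer.camera_info(name): a dict with "camera_matrix" (3x3 intrinsics, pixels), "R" (3x3) and "t" (3): a world point X has camera coordinates R X + t. Camera axes: x right, y down, z forward; pixel columns grow to the right and rows downward; lengths in mm; the calibration is good to about 2 mm. A picture is of the moment at which its call begins: read the wrist's pose just before it. camera_info takes no time and is no camera call; for the wrist camera it gives the pose at the moment of the call.
A pose or a line that the arm cannot do raises robot.IKError and nothing moves.
- robot.job_done(): hands the job in; it is judged then, once.
Trained networks look in the newest picture that a camera, given by its name, has taken for a name from the list of things; names that differ only in an ending like _2 or _b are one class to them, and where a whole thing is asked for, a point or a joint stands for the part that bears it (a point fixed in the world has none). Each returns a list of dicts, best first, with "confidence" (0 to 1); they miss things now and then, are a little off and sometimes report something else, mostly with a low value. They report only what shows in the picture. A call takes as long as a camera call.
- viewer.silhouettes(name, camera): "mask" (384x512 bool, what is visible of it).
- viewer.pinpoint(name, camera): "at" ([x, y, z] in mm, in the coordinates of the camera as it stood for that picture, good to about 4 mm: a listed point, or the origin of a listed thing).
The state is a dict: "t": time; "joints": joint angles; "joint_velocities": joint speeds; "joint_torque": joint torques, N m; "tcp_pos": TCP position; "tcp_rot": TCP orientation; "contact_force": force on the tool from outside, world axes, zero at the start; "wrist_torque": the same for the moment, N m; "grip_width": opening from 0.0 (shut) to 1.0 (fully open); "grip_force": force on a finger pad.
Only numpy, scipy, OpenCV 4.12 (cv2) and the standard library are available. Lean on these libraries where they do the work, as an engineer would, in place of code of your own. Each camera call takes 0.05 s, during which the arm holds its last target. There are 200 camera calls.

TASK

Set up the filtration bench for the next two water samples: stand the tall steel funnel on the manifold seat to the left of the black stopper and the short one on the seat to its right (left and right as seen from the robot), each down inside the rim of its seat. Stand the large brown bottle on the manifold's plywood board straight in front of the tall funnel (on the robot's side), and the small brown bottle likewise in front of the short funnel, both upright with their caps on. Set the loose white dish squarely on top of the pile of dishes, and leave the paper cup and the wash bottle where they are.

Things in the scene. Friction and masses are not known exactly. Their poses are not given: they have to be found in the camera images.
- manifold: Fixed: 3 round steel seats on white pipe, plywood board. Origin: board underside below the middle seat; z up, +y left along the row, -x to the robot (yaw within 0.2). Seats at y = 100, 0, -100 mm: floor z = 118, 76 across, rim 5 high, 3 thick; black stopper in the middle, top z = 143. Board 12 thick; bare for bottles (at x = -98) from valve handles x = -33 to an 18 high strip x = -148.
- tall_funnel: Loose straight stainless-steel filter funnel, open at the top, 130 mm high, 58 mm across outside (61 mm over its thin rolled rim), wall 3 mm, on a foot flange 64 mm across and 6 mm high. Stands upright; origin: centre of its underside, z up along its axis. 0.2 to 0.35 kg.
- short_funnel: The same kind of funnel but only 65 mm high; 58 mm across, foot flange 64 mm across and 6 mm high. Origin: centre of its underside, z up. 0.12 to 0.21 kg.
- large_bottle: Loose closed dark-brown sample bottle, body 72 mm across, straight up to 112 mm, then a sloping shoulder to the neck at 140 mm; black screw cap 42 mm across from 140 to 170 mm, by which it can be lifted. Origin: centre of its underside, z up. 0.4 to 0.72 kg.
- small_bottle: Loose closed dark-brown sample bottle, body 50 mm across, straight up to 58 mm, sloping shoulder to 74 mm; black screw cap 32 mm across from 74 to 104 mm, by which it can be lifted. Origin: centre of its underside, z up. 0.11 to 0.2 kg.
- dish: Loose closed round white filter dish, 60 mm across, 15 mm high, lying flat on the bench. Origin: centre of its underside, z up. 30 g.
- dish_pile: Fixed pile of the same white dishes, 60 mm across, standing in a low blue round caddy (84 mm across, 20 mm high). The pile's height differs from start to start: its top lies about 35 to 75 mm above the bench. Origin: centre of the top face of the uppermost dish, z up.
- cup: Bystander: loose white paper cup, 105 mm high, 80 mm across the rim, between the robot and the manifold. Origin: centre of its underside.
- wash_bottle: Bystander: loose white wash bottle, 60 mm across, 133 mm to the top of its cap, with a thin bent spout up to 160 mm, between the robot and the manifold. Origin: centre of its underside.

How it is judged:
By the outcome, as a careful person would: the job done as asked, in the order asked, and still so for the second after the job is handed in, with the robot touching nothing.
It also fails if it takes over 128 s, if anything falls off the work surface, if the arm or the gripper's body presses on something with over 40 N, if the wrist force passes 120 N, or if a joint passes its speed limit or range.

## Working session

There is one attempt and no reset: what is moved stays moved. The work goes in short steps, each a Python script; the robot and the scene stay as the last script left them, time stands still between calls to the robot, and variables do not carry over. Pictures are saved under pics/ and viewed, at most 19 in all, crops included, and the job is handed in when it is done.

```bash
ls; mkdir -p pics; cat > h.py <<'E'
import numpy as np, cv2
from cell import robot, grip, kin, viewer
from scipy.spatial.transform import Rotation as R
NAMES=["manifold","tall_funnel","short_funnel","large_bottle","small_bottle","dish","dish_pile","cup","wash_bottle"]
def snap(cam,fn=None):
    info=viewer.camera_info(cam); im=viewer.read_camera(cam)
    if fn: cv2.imwrite("pics/"+fn,im[:,:,::-1])
    return info,im
def locate(name,cam,info):
    out=[]
    for d in viewer.pinpoint(name,cam)[:3]:
        X=np.array(info["R"]).T@(np.array(d["at"])-np.array(info["t"]))
        out.append((round(d["confidence"],2),X.round(1).tolist()))
    return out
def proj(info,X):
    p=np.array(info["camera_matrix"])@(np.array(info["R"])@np.array(X,float)+np.array(info["t"])); return p[:2]/p[2]
def down(a):  # tool pointing down, closing line (tool y) at world angle a
    y=np.array([np.cos(a),np.sin(a),0]);z=np.array([0,0,-1.]);x=np.cross(y,z)
    return R.from_matrix(np.c_[x,y,z]).as_rotvec()
E
python3 - <<'E'
from h import *
s=robot.observe();print(s)
ims=[]
for c in ["side","top","wrist"]:
    i,im=snap(c,f"{c}0.png"); print(c,np.array(i["R"]).round(3).tolist(),np.array(i["t"]).round(0),np.array(i["camera_matrix"]).round(0).tolist())
    if c!="wrist":
        for n in NAMES: print(n,locate(n,c,i))
E
```

```text
pics
{'t': 0.0, 'joints': array([-1.21399365,  0.4683889 , -0.0116    ,  1.6036236 ,  0.00601273,
        1.07138707, -0.05629299]), 'joint_velocities': array([ 0.00081917, -0.00101573,  0.00020803,  0.00351136,  0.00150944,
       -0.00088642,  0.00151773]), 'joint_torque': array([-5.95305683e-04, -5.20582795e+01, -1.33063769e-02, -2.43744886e+01,
       -5.67221933e-02,  1.70706556e-02,  1.42708218e-04]), 'tcp_pos': array([252.84653144, 598.17248504, 213.63275314]), 'tcp_rot': array([-6.23873049e-01, -3.07880049e+00,  2.76327401e-03]), 'contact_force': array([-0.06321079,  0.52563867,  0.26439657]), 'wrist_torque': array([ 0.01451592, -0.00892122, -0.02648261]), 'grip_force': 0.0, 'grip_width': 1.001689012495602}
side [[0.708, -0.706, 0.019], [-0.5, -0.521, -0.692], [0.499, 0.48, -0.722]] [-350.  307. 1098.] [[467.0, 0.0, 250.0], [0.0, 467.0, 185.0], [0.0, 0.0, 1.0]]
manifold [(0.77, [655.9, -21.7, -2.1])]
tall_funnel [(0.77, [607.0, 341.3, -1.0])]
short_funnel []
large_bottle [(0.94, [337.9, -296.3, 2.1])]
small_bottle [(0.75, [480.7, 357.1, -3.2])]
dish [(0.75, [602.3, -316.2, -1
[... 193 characters left out ...]
017, -0.234], [0.234, -0.005, -0.972]] [ 19. 516. 932.] [[451.0, 0.0, 250.0], [0.0, 451.0, 184.0], [0.0, 0.0, 1.0]]
manifold [(0.84, [655.9, -23.8, 0.9])]
tall_funnel [(0.74, [610.1, 338.7, 3.4])]
short_funnel [(0.7, [333.2, 296.9, -1.3]), (0.17, [604.9, -322.4, 0.1])]
large_bottle [(0.59, [336.0, -294.9, -0.3])]
small_bottle [(0.77, [479.6, 355.7, 2.2])]
dish [(0.61, [603.9, -319.2, -2.7]), (0.24, [652.0, -25.5, 5.2])]
dish_pile [(0.56, [462.0, -371.0, 36.9])]
cup [(0.95, [376.0, -50.6, 0.2])]
wash_bottle [(0.83, [396.3, 75.9, -0.5])]
wrist [[0.389, 0.921, 0.001], [0.885, -0.374, 0.276], [0.255, -0.107, -0.961]] [-650.  -30.  391.] [[310.0, 0.0, 256.0], [0.0, 310.0, 192.0], [0.0, 0.0, 1.0]]
```

View pics/top0.png

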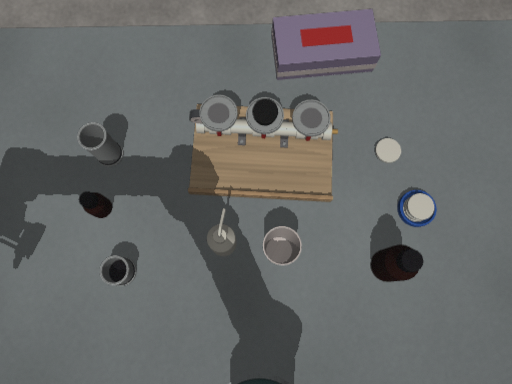

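View pics/side0.png

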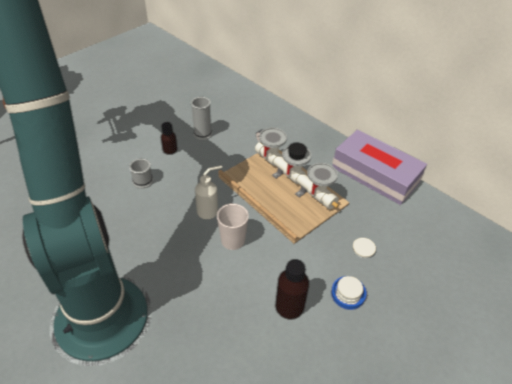

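The top view shows the tall funnel (100,145), small bottle (96,205), short funnel (118,270), seats (219,113)/(265,115)/(311,117), loose dish (388,150), pile (417,208) and large bottle (397,264). The wash bottle's spout points at the board, with its tip at (229,187). The side view agrees with this, and everything is upright.

Next I'll look at the manifold with the wrist camera at two opposite tool yaws, which cancels the hand-eye bias.

```bash
python3 - <<'E'
from h import *
s=robot.observe(); print(R.from_rotvec(s["tcp_rot"]).as_matrix().round(2).tolist())
i=viewer.camera_info("wrist"); print("cam", -np.array(i["R"]).T@np.array(i["t"]))
for n in ["tall_funnel","small_bottle","short_funnel"]: 
    print(n,locate(n,"wrist",snap("wrist")[0]))
# reachability of half-turn views and the placements
for p in [(600,-20,330),(700,-20,330),(608,340,81),(660,77,200),(660,77,330),(650,-122,170)]:
    for a in [np.pi/2,-np.pi/2,0,np.pi]:
        q=kin.ik(p,down(a)); print(p,round(a,2),None if q is None else np.round(q,2).tolist())
E
```

```text
[[-0.92, 0.39, 0.0], [0.39, 0.92, 0.0], [-0.0, 0.0, -1.0]]
cam [180.1749235  629.01226807 384.55403201]
tall_funnel []
small_bottle [(0.63, [480.5, 355.7, -1.4])]
short_funnel [(0.62, [333.4, 298.8, -0.5])]
(600, -20, 330) 1.57 [-0.38, 0.3, 0.45, 1.61, -0.13, 1.26, 1.67]
(600, -20, 330) -1.57 [-0.65, 0.35, 0.83, 1.63, -0.27, 1.28, -1.35]
(600, -20, 330) 0 [-0.52, 0.32, 0.65, 1.62, -0.2, 1.27, 0.16]
(600, -20, 330) 3.14 [-0.92, 0.58, 1.36, 1.64, -0.58, 1.39, -2.63]
(700, -20, 330) 1.57 [-0.27, 0.49, 0.38, 1.34, -0.18, 1.34, 1.68]
(700, -20, 330) -1.57 [-0.5, 0.55, 0.76, 1.36, -0.38, 1.38, -1.31]
(700, -20, 330) 0 [-0.44, 0.53, 0.66, 1.36, -0.32, 1.36, 0.22]
(700, -20, 330) 3.14 [-0.73, 0.8, 1.34, 1.38, -0.77, 1.55, -2.6]
(608, 340, 81) 1.57 [-0.56, 0.68, 0.01, 1.57, -0.01, 0.89, 1.02]
(608, 340, 81) -1.57 [-0.95, 0.75, 0.59, 1.6, -0.49, 0.94, -1.76]
(608, 340, 81) 0 [-0.75, 0.7, 0.29, 1.58, -0.24, 0.9, -0.38]
(608, 340, 81) 3.14 [-0.35, 0.71, -0.32, 1.55, 0.26, 0.92, 2.39]
(660, 77, 200) 1.57 [-0.32, 0.51, 0.21, 1.59, -0.12, 1.06, 1.5]
(660, 77, 200) -1.57 [-0.64, 0.57, 0.69, 1.61, -0.4, 1.1, -1.42]
(660, 77, 200) 0 [-0.55, 0.54, 0.55, 1.61, -0.31, 1.08, 0.08]
(660, 77, 200) 3.14 [0.58, 0.94, -1.33, 1.52, 0.92, 1.4, 2.34]
(660, 77, 330) 1.57 [-0.36, 0.41, 0.28, 1.44, -0.11, 1.31, 1.49]
(660, 77, 330) -1.57 [-0.66, 0.47, 0.73, 1.46, -0.31, 1.33, -1.48]
(660, 77, 330) 0 [-0.55, 0.44, 0.55, 1.45, -0.23, 1.32, 0.02]
(660, 77, 330) 3.14 [0.57, 0.78, -1.32, 1.37, 0.75, 1.54, 2.45]
(650, -122, 170) 1.57 [-0.2, 0.56, 0.47, 1.64, -0.29, 1.02, 1.94]
(650, -122, 170) -1.57 [-0.4, 0.63, 0.79, 1.65, -0.5, 1.07, -1.04]
(650, -122, 170) 0 [-0.31, 0.59, 0.65, 1.65, -0.4, 1.04, 0.46]
(650, -122, 170) 3.14 [-0.64, 0.95, 1.34, 1.67, -0.95, 1.33, -2.27]
```

```bash
python3 - <<'E'
from h import *
import pickle
out=[]
for k,(x,a) in enumerate([(610,np.pi/2),(680,-np.pi/2)]):
    robot.movep([x,-22,330],down(a)); robot.hold(0.2)
    i,im=snap("wrist",f"m{k}.png"); print(robot.observe()["t"],locate("manifold","wrist",i)); out.append((i,im))
pickle.dump(out,open("m.pkl","wb"))
cv2.imwrite("pics/m.png",np.hstack([cv2.resize(o[1],(400,300)) for o in out])[:,:,::-1])
E
```

```text
4.1667 [(0.55, [650.4, -25.3, -0.8])]
6.7667 [(0.91, [650.5, -27.5, -0.2])]
```

View pics/m0.png

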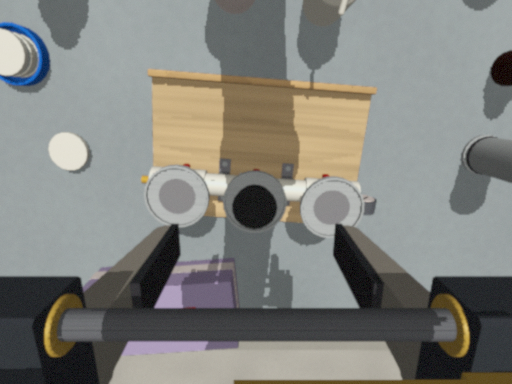

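View pics/m1.png

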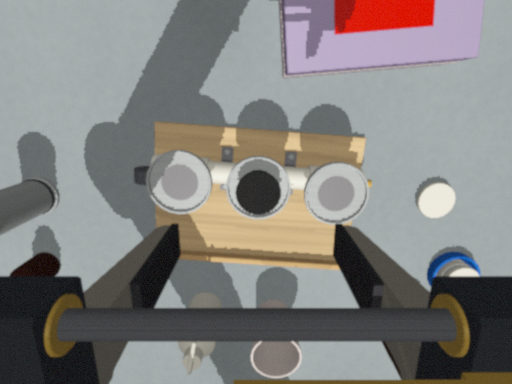

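The seats show clearly: (178,196), (254,200), (331,206) in m0 and (180,181), (258,187), (336,192) in m1. I'll fit the seat rims in each view.

```bash
cat > fit.py <<'E'
from h import *
import pickle
from scipy.optimize import minimize
from scipy.ndimage import map_coordinates
th=np.linspace(0,2*np.pi,180,endpoint=False)
def pr(info,X):
    p=(np.array(info["camera_matrix"])@(np.array(info["R"])@X.T+np.array(info["t"])[:,None])); return (p[:2]/p[2])
def seats(x,y,w,ys=(100,0,-100)):
    return [np.array([x-s*np.sin(w),y+s*np.cos(w)]) for s in ys]
if __name__=="__main__":
  for info,im in pickle.load(open("m.pkl","rb")):
    g=cv2.GaussianBlur(cv2.cvtColor(im,cv2.COLOR_RGB2GRAY),(0,0),1.2).astype(float)
    G=np.hypot(cv2.Sobel(g,-1,1,0),cv2.Sobel(g,-1,0,1)); G=np.minimum(G,80)
    def cost(p,r):
        v=0
        for c in seats(*p):
            X=np.c_[c[0]+r*np.cos(th),c[1]+r*np.sin(th),np.full(len(th),123.)]
            u=pr(info,X); v+=map_coordinates(G,[u[1],u[0]],order=1).mean()
        return -v
    for r in (35,36.5,38,39.5,41):
        best=min((minimize(cost,[x,y,w],args=(r,),method="Nelder-Mead",options=dict(initial_simplex=np.array([[x,y,w],[x+4,y,w],[x,y+4,w],[x,y,w+.04]]))) for x in (646,652,658) for y in (-28,-22) for w in (-.05,0,.05,.1)),key=lambda o:o.fun)
        print(r,best.x.round(3),round(best.fun,1))
E
python3 fit.py
```

```text
35 [ 6.51868e+02 -1.75840e+01  8.00000e-03] -138.4
36.5 [ 6.49931e+02 -2.02570e+01 -3.10000e-02] -143.5
38 [ 6.49368e+02 -2.00940e+01 -6.20000e-02] -148.4
39.5 [ 6.50333e+02 -2.30350e+01 -1.04000e-01] -159.5
41 [ 6.49446e+02 -2.34810e+01 -8.00000e-02] -166.1
35 [ 6.57299e+02 -2.68630e+01 -6.20000e-02] -156.4
36.5 [ 6.57819e+02 -2.41390e+01 -7.40000e-02] -181.6
38 [ 6.57759e+02 -2.39940e+01 -7.40000e-02] -183.6
39.5 [ 6.55097e+02 -2.36900e+01 -7.60000e-02] -188.3
41 [ 6.54779e+02 -2.26140e+01 -6.80000e-02] -171.8
```

```bash
python3 - <<'E'
from h import *
import pickle
from fit import *
out=pickle.load(open("m.pkl","rb"))
for c in ("top","side"): out.append(snap(c))
for k,(info,im) in enumerate(out):
    up=4 if k>1 else 3
    g=cv2.GaussianBlur(cv2.cvtColor(im,cv2.COLOR_RGB2GRAY),(0,0),1.).astype(float)
    gx,gy=cv2.Sobel(g,-1,1,0),cv2.Sobel(g,-1,0,1); M=np.hypot(gx,gy)+30
    gx/=M;gy/=M
    # both circles (r0, r0-3): gradient projected on the radial direction
    def cost(p):
        v=0;r=p[3]
        for c in seats(*p[:3]):
          d=[]
          for rr in (r,):
            X=np.c_[c[0]+rr*np.cos(th),c[1]+rr*np.sin(th),np.full(len(th),123.)]
            Y=X.copy();Y[:,0]+=np.cos(th);Y[:,1]+=np.sin(th)
            u=pr(info,X);n=pr(info,Y)-u;n/=np.linalg.norm(n,axis=0)
            s=lambda A:map_coordinates(A,[u[1],u[0]],order=1)
            v+=np.abs(s(gx)*n[0]+s(gy)*n[1]).mean()
        return -v
    res=[]
    for x in (648,652,656,660):
      for y in (-27,-22):
        for r in (36,38,40.5):
          b=[x,y,-.07,r]; o=minimize(cost,b,method="Nelder-Mead",options=dict(initial_simplex=np.array([b]+[np.add(b,d) for d in np.diag([3,3,.03,2])])))
          if 33<o.x[3]<43: res.append(o)
    res.sort(key=lambda o:o.fun)
    seen=[]
    for o in res:
        if all(np.abs(o.x-q)[[0,1,3]].max()>.7 for q in seen): seen.append(o.x); print(k,o.x.round(3),round(o.fun,3))
        if len(seen)>3: break
E
```

```text
0 [ 6.52112e+02 -2.30330e+01 -6.30000e-02  3.90950e+01] -1.655
0 [ 6.52317e+02 -2.39210e+01 -8.10000e-02  3.87690e+01] -1.651
0 [ 6.49941e+02 -2.34260e+01 -1.06000e-01  4.01010e+01] -1.642
0 [ 6.48465e+02 -2.32930e+01 -8.00000e-02  4.02210e+01] -1.641
1 [ 6.54829e+02 -2.37910e+01 -7.70000e-02  3.92460e+01] -2.02
1 [ 6.57731e+02 -2.43930e+01 -7.30000e-02  3.72850e+01] -1.982
1 [ 6.55694e+02 -2.42330e+01 -6.40000e-02  3.89890e+01] -1.883
1 [ 6.56207e+02 -2.33950e+01 -3.60000e-02  3.98580e+01] -1.779
2 [ 6.49785e+02 -2.43490e+01 -7.70000e-02  3.96860e+01] -1.849
2 [ 6.49017e+02 -2.32980e+01 -5.40000e-02  4.02650e+01] -1.768
2 [ 6.53054e+02 -2.49570e+01 -7.60000e-02  4.19010e+01] -1.712
2 [ 6.51463e+02 -2.73940e+01 -9.10000e-02  3.73110e+01] -1.692
3 [ 6.47847e+02 -2.71380e+01 -1.03000e-01  3.95880e+01] -1.906
3 [ 6.56738e+02 -1.57540e+01 -6.20000e-02  3.55850e+01] -1.774
3 [ 6.51268e+02 -2.33370e+01 -2.10000e-02  4.22950e+01] -1.679
3 [ 6.54778e+02 -2.69430e+01 -3.80000e-02  3.65710e+01] -1.572
```

```bash
cat >> h.py <<'E'
MX,MY,MW=653,-23.8,-0.075
def mf(x,y): return np.array([MX+x*np.cos(MW)-y*np.sin(MW), MY+x*np.sin(MW)+y*np.cos(MW)])
A0=np.pi/2+MW
def st(tag=""):
    s=robot.observe(); print(tag,"t",round(s["t"],1),"tcp",s["tcp_pos"].round(1),"F",s["contact_force"].round(1),"gw",round(s["grip_width"]*92,1),"gf",round(float(s["grip_force"]),1)); return s
def lower(xy,z0,z1,fthr=6,step=3,feed=40):
    """step down until the contact force (relative) exceeds fthr"""
    f0=robot.observe()["contact_force"].copy(); z=z0
    while z>z1:
        z=max(z-step,z1); robot.servo_line([xy[0],xy[1],z],feed=feed)
        f=robot.observe()["contact_force"]-f0
        if np.linalg.norm(f)>fthr: print("contact at",round(z,1),f.round(1)); break
    return z
E
python3 - <<'E'
from h import *
robot.movep([608,339,260],down(np.pi/2)); robot.hold(.2)
i,im=snap("wrist","tf.png"); print(locate("tall_funnel","wrist",i),locate("small_bottle","wrist",i),locate("short_funnel","wrist",i)); st()
m=viewer.silhouettes("tall_funnel","wrist")
print([(round(d["confidence"],2),d["mask"].sum()) for d in m])
E
```

```text
[(0.68, [610.0, 339.3, -1.8])] [(0.66, [479.3, 355.3, -1.6])] []
 t 8.9 tcp [608.1 338.8 259.8] F [-0.3 -0.9 -0.5] gw 91.9 gf 0.0
[(0.87, np.int64(3532))]
```

View pics/tf.png

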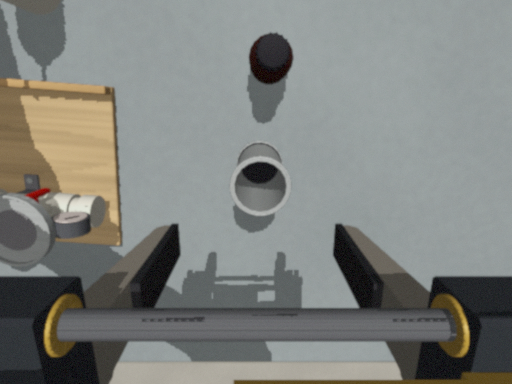

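The funnel rim is centred at about (261,185), midway between the fingers. I'll back-project that pixel, grasp and carry it over.

```bash
cat >> h.py <<'E'
def back(info,uv,z):
    Rm=np.array(info["R"]);t=np.array(info["t"]);d=Rm.T@np.linalg.solve(np.array(info["camera_matrix"]),[uv[0],uv[1],1.]);c=-Rm.T@t
    return (c+d*(z-c[2])/d[2])[:2]
E
python3 - <<'E'
from h import *
i=viewer.camera_info("wrist"); b=back(i,(260.5,185),130); print("rim",b)
p=(b+np.array([609,339.7]))/2; print(p)
robot.movep([p[0],p[1],170],down(A0)); robot.servo_line([p[0],p[1],80],feed=120); st()
grip(0.0,30); st("gripped")
robot.servo_line([p[0],p[1],270],feed=150); st("lifted")
t=mf(0,100); print(t)
robot.movep([t[0],t[1],270],down(A0)); robot.hold(.2); st("above")
i,im=snap("wrist","above.png"); print(locate("tall_funnel","wrist",i),locate("manifold","wrist",i))
E
```

```text
rim [607.64092324 343.27912841]
[608.32046162 341.48956421]
 t 10.3 tcp [608.9 342.   81. ] F [0.7 0.4 0.4] gw 92.1 gf 0.0
gripped t 11.0 tcp [608.4 341.5  80.1] F [-0.4 -0.4  1.7] gw 55.8 gf 30.0
lifted t 12.4 tcp [607.8 341.1 268.7] F [-0.2 -0.8 -2.6] gw 56.6 gf 30.0
[660.49297073  75.91888181]
above t 13.6 tcp [660.2  78.3 270. ] F [ 0.4  0.3 -2.6] gw 56.4 gf 30.0
[(0.78, [664.9, 77.3, 185.9])] [(0.79, [649.8, -30.3, -1.0])]
```

View pics/above.png

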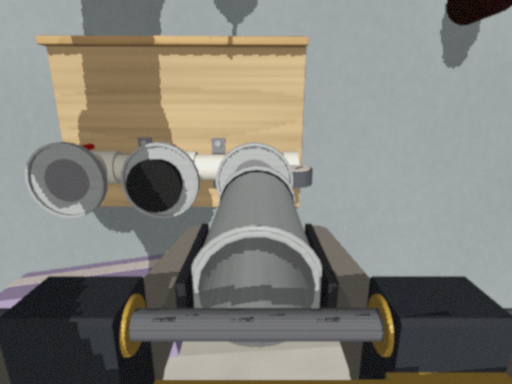

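The held funnel is upright, and the left seat shows under it at (254,165). I'll lower to just above the rim, then down to contact.

```bash
python3 - <<'E'
from h import *
t=mf(0,100)
robot.servo_line([t[0],t[1],212],feed=80); robot.hold(.2); st()
snap("wrist","seat_t.png"); i,im=snap("side"); print(locate("tall_funnel","side",i))
u,v=proj(i,[t[0],t[1],120]).astype(int); cv2.imwrite("pics/seat_s.png",cv2.resize(im[v-60:v+40,u-70:u+70],None,fx=4,fy=4,interpolation=cv2.INTER_CUBIC)[:,:,::-1])
lower(t,212,197,fthr=5); st("down")
E
```

```text
t 14.9 tcp [660.8  76.  212.7] F [ 1.   0.5 -2.1] gw 56.5 gf 30.0
[(0.77, [659.8, 76.3, 131.7])]
contact at 197 [ 1.4 -0.2  5. ]
down t 16.3 tcp [661.3  76.3 198. ] F [0.8 0.1 3.2] gw 56.4 gf 30.0
```

View pics/seat_t.png

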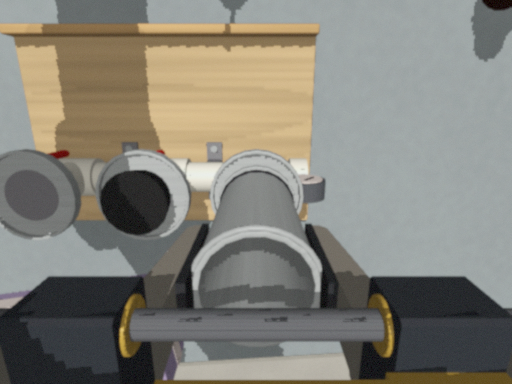

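Contact came at TCP z 198, i.e. foot at z ≈ 118, the seat floor, so it is inside the rim. I'll release it and get the short funnel.

```bash
python3 - <<'E'
from h import *
t=mf(0,100)
grip(0.95); robot.servo_line([t[0],t[1],290],feed=150); 
for a in (A0,A0-np.pi,0,.7): 
    print(a,[None if (q:=kin.ik([333,297.5,z],down(a))) is None else np.round(q,2).tolist() for z in (26,230)])
robot.movep([350,290,230],down(A0)); robot.hold(.2)
i,im=snap("wrist","sf.png"); print(locate("short_funnel","wrist",i),locate("small_bottle","wrist",i)); st()
i,im=snap("top"); print(locate("tall_funnel","top",i),locate("short_funnel","top",i))
u,v=proj(i,[t[0],t[1],120]).astype(int); a=im[v-60:v+60,u-60:u+90]
a=cv2.resize(a,(375,300))
b=cv2.resize(cv2.imread("pics/sf.png")[:,:,::-1],(400,300)); cv2.imwrite("pics/c1.png",np.hstack([a,b])[:,:,::-1])
E
```

```text
1.4957963267948966 [[-0.4, 0.51, -0.48, 2.18, 0.45, 0.54, 0.28], [-0.18, 0.17, -0.67, 2.03, 0.12, 0.99, 0.58]]
-1.6457963267948965 [[0.18, 1.03, -1.33, 2.16, 1.21, 1.1, 2.82], [-2.02, 0.25, 1.42, 2.11, -0.29, 1.01, -2.1]]
0 [[-0.61, 0.47, -0.23, 2.2, 0.21, 0.5, -1.0], [-0.4, 0.13, -0.44, 2.04, 0.07, 0.98, -0.87]]
0.7 [[-0.49, 0.48, -0.36, 2.19, 0.34, 0.52, -0.42], [-0.3, 0.15, -0.54, 2.03, 0.09, 0.99, -0.19]]
[(0.61, [332.5, 302.5, 0.7])] [(0.83, [481.4, 351.4, 1.4])]
 t 19.4 tcp [350.3 289.9 230. ] F [0.1 0.5 0.5] gw 87.5 gf 0.0
[(0.72, [663.0, 75.1, 117.0]), (0.15, [377.1, -47.9, -0.8])] [(0.66, [337.2, 297.3, -3.6]), (0.38, [664.2, 76.0, 121.4])]
```

View pics/c1.png

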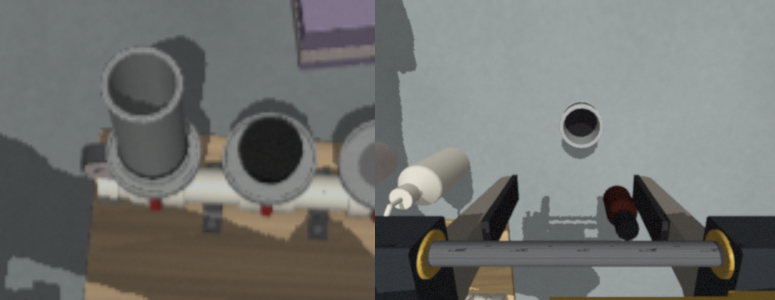

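The left crop shows the tall funnel upright within its rim. The right half shows the short funnel's rim at full-resolution (264,157).

```bash
python3 - <<'E'
from h import *
i=viewer.camera_info("wrist"); b=back(i,(263.7,157),65); print("rim",b)
p=(b+np.array([334,298.9]))/2; print(p)
robot.movep([p[0],p[1],110],down(A0)); robot.servo_line([p[0],p[1],26],feed=100); grip(0.0,25); g=st("gripped")
robot.servo_line([p[0],p[1],286],feed=200); st("lifted")
t=mf(0,-100); robot.movep([t[0],t[1],286],down(A0)); robot.servo_line([t[0],t[1],160],feed=120); robot.hold(.2); st("above")
i,im=snap("wrist","seat_s2.png"); print(locate("short_funnel","wrist",i),locate("manifold","wrist",i))
i,im=snap("top"); print(locate("short_funnel","top",i)) 
E
```

```text
rim [328.11866408 299.79935886]
[331.05933204 299.34967943]
gripped t 21.7 tcp [331.2 299.5  26.2] F [-0.6 -0.2  2.9] gw 58.5 gf 25.0
lifted t 23.1 tcp [330.5 298.9 285. ] F [ 0.4 -0.  -1.7] gw 58.4 gf 25.0
above t 26.4 tcp [ 645.9 -123.6  160.8] F [-0.1 -0.8 -2.2] gw 58.7 gf 25.0
[(0.97, [648.9, -121.6, 136.9])] [(0.65, [653.6, -26.2, -1.0])]
[]
```

View pics/seat_s2.png

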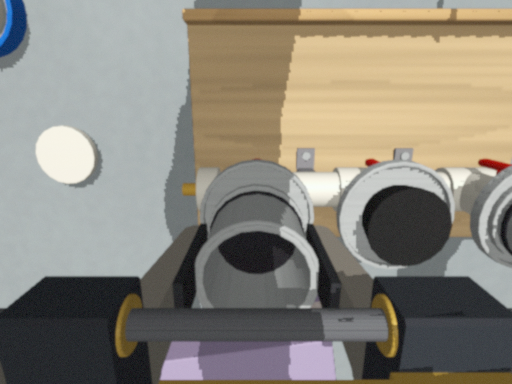

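The funnel sits over the right seat at (257,200), perhaps 2 mm far in x. I'll shift by −2 mm and lower.

```bash
python3 - <<'E'
from h import *
t=mf(0,-100)-[2,0]
robot.servo_line([t[0],t[1],156],feed=60)
lower(t,156,142,fthr=5); s=st("down")
if s["tcp_pos"][2]<146.5:
    grip(0.85); st("open"); robot.servo_line([t[0],t[1],270],feed=150)
    robot.movep([480,-120,330],down(A0)); robot.hold(.2)
    i,im=snap("top"); print(locate("short_funnel","top",i),locate("tall_funnel","top",i),locate("large_bottle","top",i))
    u,v=proj(i,[653,-24,120]).astype(int); a=cv2.resize(im[v-60:v+60,u-75:u+75],(375,300))
    i,im=snap("side"); print(locate("short_funnel","side",i),locate("tall_funnel","side",i))
    u,v=proj(i,[653,-24,150]).astype(int); b=cv2.resize(im[v-60:v+60,u-75:u+75],(375,300))
    cv2.imwrite("pics/c2.png",np.hstack([a,b])[:,:,::-1])
E
```

```text
contact at 142 [-4.9 -0.2 11.6]
down t 28.2 tcp [ 644.1 -123.6  144.2] F [-4.5 -0.4 10.1] gw 58.2 gf 25.0
open t 28.6 tcp [ 643.4 -123.5  141.7] F [ 0.   0.5 -0.8] gw 78.1 gf 0.0
[(0.67, [483.3, 353.7, 1.7]), (0.66, [649.7, -125.7, 120.4]), (0.17, [377.0, -48.8, -0.7])] [(0.91, [664.1, 75.3, 120.2])] []
[(0.75, [646.6, -122.1, 110.2])] [(0.9, [662.6, 77.4, 114.4])]
```

View pics/c2.png

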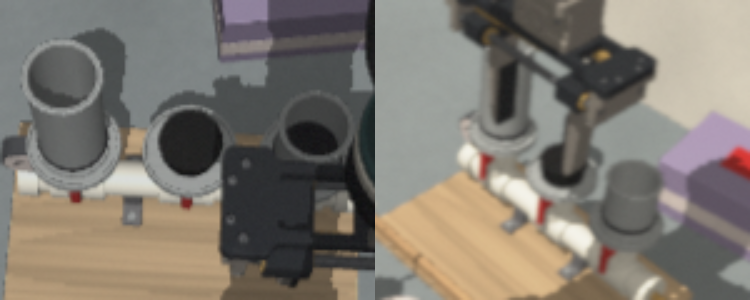

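Both funnels sit upright in their seats. Next is the large bottle: I'll look, then grasp it by the cap.

```bash
python3 - <<'E'
from h import *
i=viewer.camera_info("top"); print("spout tip",back(i,(229,187),160),"target",mf(-98,100))
for p in [(337,-295.5,136),(337,-295.5,370),(*mf(-98,100),370),(*mf(-98,100),148)]:
    q=kin.ik(p,down(A0)); print(p,None if q is None else np.round(q,2).tolist())
robot.movep([350,-296,290],down(A0)); robot.hold(.2)
i,im=snap("wrist","lb.png"); print(locate("large_bottle","wrist",i)); st()
m=viewer.silhouettes("large_bottle","wrist"); print([(round(d["confidence"],2),d["mask"].sum()) for d in m])
E
```

```text
spout tip [486.57623013  51.04489264] target [562.76846655  83.26199312]
(337, -295.5, 136) [0.79, 0.25, -0.17, 2.14, 0.06, 0.75, 2.08]
(337, -295.5, 370) [0.81, -0.01, -0.17, 1.85, -0.0, 1.3, 2.14]
(np.float64(562.7684665522779), np.float64(83.26199312394951), 370) [0.21, 0.26, -0.51, 1.58, 0.13, 1.34, 1.18]
(np.float64(562.7684665522779), np.float64(83.26199312394951), 148) [0.16, 0.46, -0.46, 1.84, 0.26, 0.9, 1.07]
[(0.73, [335.9, -289.5, 2.3])]
 t 32.1 tcp [ 350.8 -295.3  290.1] F [ 0.5 -0.5 -0.2] gw 78.5 gf 0.0
[(0.63, np.int64(3300))]
```

View pics/lb.png

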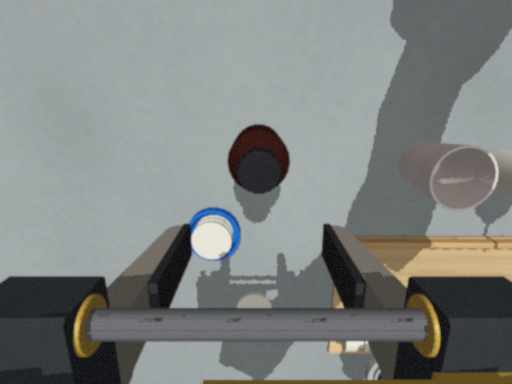

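The cap is centred at about (260,172), with the pile to its lower left.

```bash
python3 - <<'E'
from h import *
i=viewer.camera_info("wrist"); b=back(i,(260,172),170); print("cap",b)
p=(b+[2,0]+2*np.array([336.5,-294]))/3; print(p)
robot.servo_line([p[0],p[1],250],feed=200); robot.servo_line([p[0],p[1],136],feed=120); grip(0.0,50); st("gripped")
robot.servo_line([p[0],p[1],200],feed=100); st("lift"); robot.servo_line([p[0],p[1],370],feed=200)
t=mf(-98,100); robot.movep([t[0],t[1],370],down(A0)); robot.servo_line([t[0],t[1],185],feed=120); robot.hold(.2); st("above")
i,im=snap("wrist","lb2.png"); print(locate("large_bottle","wrist",i))
i,im=snap("side"); print(locate("large_bottle","side",i))
i,im=snap("top"); print(locate("large_bottle","top",i))
E
```

```text
cap [ 335.14721155 -290.70948605]
[ 336.71573718 -292.90316202]
gripped t 34.3 tcp [ 336.8 -292.6  136.1] F [-0.3  2.   1.7] gw 41.4 gf 50.0
lift t 35.1 tcp [ 336.  -292.5  199.2] F [ 0.9  0.1 -6.6] gw 41.1 gf 50.0
above t 39.6 tcp [563.   83.3 185.4] F [-0.3  0.  -7.4] gw 41.2 gf 50.0
[(0.97, [560.4, 86.3, 51.9])]
[(0.7, [561.9, 79.2, 52.7]), (0.22, [468.2, -370.9, 36.3])]
[(0.84, [561.0, 79.4, 50.7])]
```

View pics/lb2.png

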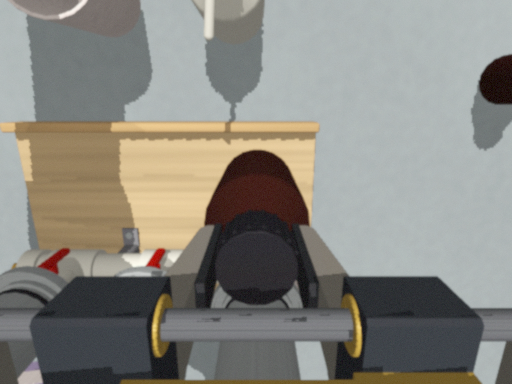

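The bottle hangs plumb over the left part of the board, in front of the tall funnel. I'll lower it, release, and move on to the small bottle.

```bash
python3 - <<'E'
from h import *
t=mf(-98,100)
robot.servo_line([t[0],t[1],156],feed=80)
lower(t,156,145,fthr=6,step=2); s=st("down")
if abs(s["tcp_pos"][2]-148)<5:
    grip(0.75); robot.servo_line([t[0],t[1],300],feed=150)
    robot.movep([495,353,240],down(A0)); robot.hold(.2)
    i,im=snap("wrist","sb.png"); print(locate("small_bottle","wrist",i)); st()
    i,im=snap("top"); print([locate(n,"top",i) for n in ("large_bottle","tall_funnel","small_bottle")])
    a=cv2.resize(im[80:230,170:350],(360,300)); b=cv2.resize(cv2.imread("pics/sb.png")[:,:,::-1],(400,300)); cv2.imwrite("pics/c3.png",np.hstack([a,b])[:,:,::-1])
E
```

```text
contact at 146 [-2.8 -1.7 12.1]
down t 41.6 tcp [563.8  83.7 148.1] F [-3.  -0.9  5.6] gw 41.6 gf 50.0
[(0.57, [482.2, 350.6, -2.0])]
 t 44.8 tcp [495.8 352.  240.2] F [-0.6 -0.1  0.4] gw 69.3 gf 0.0
[[(0.59, [561.8, 82.4, 12.6])], [(0.71, [660.6, 74.0, 121.9])], []]
```

View pics/c3.png

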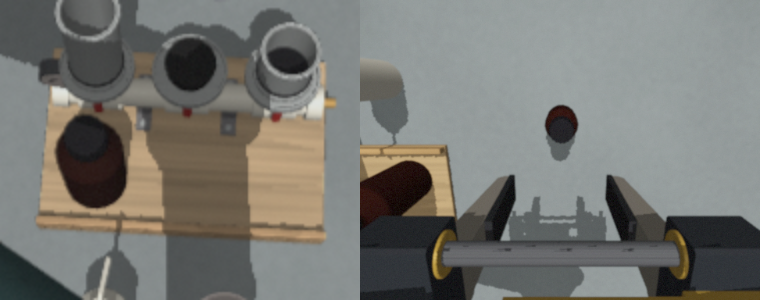

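The large bottle stands on the board in front of the tall funnel. The small bottle's cap is at about (259,164).

```bash
python3 - <<'E'
from h import *
i=viewer.camera_info("wrist"); b=back(i,(258.6,164),104); print("cap",b)
p=(b+[2,0]+2*np.array([480.6,354.3]))/3; print(p)
robot.servo_line([p[0],p[1],150],feed=200); robot.servo_line([p[0],p[1],70],feed=120); grip(0.0,30); st("gripped")
robot.servo_line([p[0],p[1],340],feed=200); st("lift")
t=mf(-98,-100); robot.movep([t[0],t[1],340],down(A0)); robot.servo_line([t[0],t[1],100],feed=130); robot.hold(.2); st("above")
i,im=snap("wrist","sb2.png"); print(locate("small_bottle","wrist",i))
i,im=snap("side"); print(locate("small_bottle","side",i))
lower(t,100,79,fthr=5,step=2.5); s=st("down")
if abs(s["tcp_pos"][2]-82)<5:
    grip(0.7); robot.servo_line([t[0],t[1],280],feed=150)
    robot.movep([560,-315,200],down(A0)); robot.hold(.2)
    i,im=snap("wrist","d.png"); print([locate(n,"wrist",i) for n in ("dish","dish_pile")]); st()
    i,im=snap("side"); print([locate(n,"side",i) for n in ("small_bottle","short_funnel","dish","dish_pile")])
    a=cv2.resize(im[110:260,200:380],(360,300)); b=cv2.resize(cv2.imread("pics/d.png")[:,:,::-1],(400,300)); cv2.imwrite("pics/c4.png",np.hstack([a,b])[:,:,::-1])
    i,im=snap("top"); print([locate(n,"top",i) for n in ("small_bottle","short_funnel","dish","dish_pile")])
E
```

```text
cap [474.98677377 356.69517245]
[479.39559126 355.09839082]
gripped t 47.0 tcp [479.5 355.1  70.1] F [-0.1 -1.5  1.5] gw 31.6 gf 30.0
lift t 48.5 tcp [479.  354.6 338.8] F [-0.2 -1.5 -0.7] gw 31.5 gf 30.0
above t 52.5 tcp [ 548.  -116.3  100.4] F [ 0.3  0.7 -1. ] gw 31.4 gf 30.0
[(0.83, [548.0, -119.5, 31.3])]
[(0.57, [546.2, -116.2, 26.6])]
contact at 80.0 [-4.2 -0.4 14.9]
down t 54.7 tcp [ 548.5 -116.6   81.9] F [-4.2 -0.7 13.2] gw 31.5 gf 30.2
[[(0.68, [603.2, -312.5, -3.8])], [(0.81, [461.0, -372.7, 36.2])]]
 t 58.0 tcp [ 560.5 -314.2  200.7] F [-0.8 -1.3  0.6] gw 64.5 gf 0.0
[[(0.6, [547.8, -116.5, 7.0])], [(0.92, [647.6, -121.1, 112.5])], [(0.9, [603.7, -318.2, -3.1])], [(0.92, [468.9, -373.3, 36.2])]]
[[(0.74, [550.9, -116.7, 15.3])], [(0.93, [648.6, -125.8, 116.6])], [(0.68, [605.1, -321.7, -1.4])], [(0.62, [379.7, -53.3, -0.1]), (0.56, [461.7, -371.3, 36.1])]]
```

View pics/c4.png

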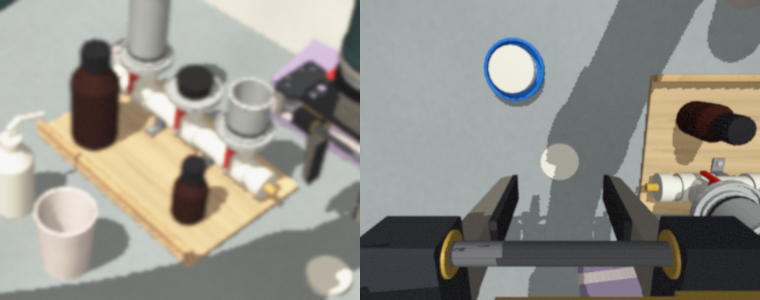

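Both bottles stand upright in place. Next I'll measure the dish and pile faces (white blobs, seen at (199·1.28, 162·1.28) and (152·1.28, 68·1.28) in the wrist view) from two opposite yaws.

```bash
python3 - <<'E'
from h import *
def face(im,uv):
    hsv=cv2.cvtColor(im,cv2.COLOR_RGB2HSV); m=((hsv[...,1]<60)&(hsv[...,2]>195)).astype(np.uint8)
    n,l,s,c=cv2.connectedComponentsWithStats(m); 
    k=min((k for k in range(1,n) if s[k,4]>150),key=lambda k:np.hypot(*(c[k]-uv)))
    cs,_=cv2.findContours((l==k).astype(np.uint8),0,cv2.CHAIN_APPROX_NONE); e=cv2.fitEllipse(cv2.convexHull(max(cs,key=len)))
    return np.array(e[0]),np.round(e[1],1),s[k,4]
def meas(cam):
    i,im=snap(cam)
    for n,X in (("dish",(604,-318,15)),("pile",(464,-372,36.5))):
        try:
            e=face(im,proj(i,X)); print(cam,n,e,proj(i,X).round(1),back(i,e[0],X[2]).round(1))
        except Exception as ex: print(cam,n,ex)
robot.movep([480,-345,240],down(A0)); robot.hold(.2); meas("wrist")
robot.movep([560,-345,240],down(A0-np.pi)); robot.hold(.2); meas("wrist"); cv2.imwrite("pics/d2.png",snap("wrist")[1][:,:,::-1])
meas("top"); meas("side"); st()
E
```

```text
wrist dish (array([268.14398193, 246.92315674]), array([13. , 31.8]), np.int32(262)) [280.8 251.8] [ 595.3 -335.3]
wrist pile (array([233.00054932, 156.82151794]), array([48.7, 49.3]), np.int32(1884)) [231.8 158.3] [ 462.4 -370.4]
wrist dish (array([231.83288574, 132.25650024]), array([46.5, 47.9]), np.int32(1762)) [232.2 132.3] [ 604.1 -317.5]
wrist pile (array([281.49533081, 238.9446106 ]), array([41.7, 44.8]), np.int32(1468)) [282.4 239. ] [ 464.1 -370.9]
top dish min() iterable argument is empty
top pile min() iterable argument is empty
side dish (array([363.49398804, 246.83598328]), array([20.2, 23.6]), np.int32(379)) [364.2 245.9] [ 600.3 -318.5]
side pile (array([348.87042236, 289.36691284]), array([26.6, 28.9]), np.int32(577)) [350.3 286.5] [ 455.1 -374.3]
 t 62.1 tcp [ 559.9 -345.   240. ] F [ 0.2  0.4 -1. ] gw 64.4 gf 0.0
```

View pics/d2.png

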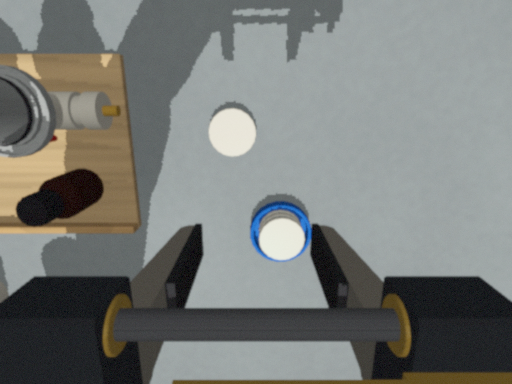

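Both faces are clean ellipses: dish at (232,132), pile at (281,239). That gives dish ≈ (603.5, −317.5) and pile ≈ (463.5, −371). I'll centre the dish with a cross squeeze, then pick and place it.

```bash
python3 - <<'E'
from h import *
d=(603.5,-317.5); p=(463.5,-371)
grip(0.95,8)
robot.movep([*d,60],down(A0-np.pi/2)); robot.servo_line([*d,4],feed=80); st(); grip(0.0,6); st("sq1")
grip(0.95); robot.servo_line([*d,30],feed=100); robot.movep([*d,30],down(A0-np.pi)); robot.servo_line([*d,4],feed=80); grip(0.0,12); st("sq2")
robot.servo_line([*d,130],feed=120); st("lift")
robot.movep([*p,110],down(A0-np.pi)); robot.servo_line([*p,56],feed=80); robot.hold(.2); st("above")
i,im=snap("wrist","dp.png"); print(locate("dish","wrist",i)); i,_=snap("side"); print(locate("dish","side",i))
E
```

```text
t 64.7 tcp [ 603.9 -317.6    4.3] F [-1.3  0.2 -1.2] gw 87.2 gf 0.0
sq1 t 65.2 tcp [ 603.7 -317.6    4.4] F [-0.6  0.3  1.1] gw 59.7 gf 6.0
sq2 t 68.4 tcp [ 603.7 -317.5    4.3] F [-0.5 -0.1  1. ] gw 59.4 gf 12.0
lift t 69.6 tcp [ 602.9 -317.1  128.9] F [ 0.3 -0.   0.1] gw 59.5 gf 12.0
above t 71.3 tcp [ 463.8 -371.3   56.6] F [-0.1  0.7  1.1] gw 59.5 gf 12.0
[(0.57, [458.2, -369.3, 49.5])]
[(0.76, [461.9, -370.1, 52.0])]
```

View pics/dp.png

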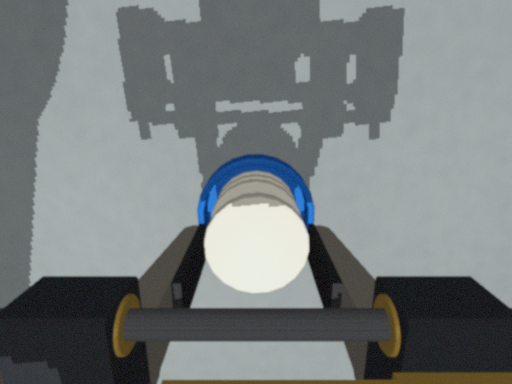

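The dish at (257,243) is held level and lines up laterally with the pile and caddy below it. I'll lower to contact and release.

```bash
python3 - <<'E'
from h import *
p=(463.5,-371)
lower(p,56,33,fthr=3.5,step=1.5,feed=30); robot.hold(.2); st("down")
grip(0.95); robot.servo_line([*p,150],feed=120)
robot.movep([400,-400,300],down(A0-np.pi)); robot.hold(.3); st("away")
i,t=snap("top"); print([(n,locate(n,"top",i)) for n in NAMES[1:]])
i,s=snap("side"); print([(n,locate(n,"side",i)) for n in NAMES[1:]])
cv2.imwrite("pics/fin.png",np.hstack([cv2.resize(t[80:290,190:450],(400,323)),cv2.resize(s[90:315,190:400],(400,429))[:323]])[:,:,::-1])
cv2.imwrite("pics/fin2.png",cv2.resize(s[100:320,190:400],(570,597),interpolation=cv2.INTER_CUBIC)[:,:,::-1])
E
```

```text
contact at 41.0 [-0.6  1.5  4.6]
down t 74.2 tcp [ 463.7 -371.1   41.6] F [-0.7  1.2  5.4] gw 59.6 gf 12.0
away t 76.8 tcp [ 400.2 -399.3  298.4] F [ 0.2  0.6 -0.7] gw 87.4 gf 0.0
[('tall_funnel', [(0.74, [664.4, 73.0, 118.3])]), ('short_funnel', [(0.76, [647.0, -126.0, 119.0])]), ('large_bottle', [(0.65, [550.3, -114.5, 14.1]), (0.55, [564.5, 81.2, 10.4])]), ('small_bottle', [(0.84, [550.9, -114.3, 15.1])]), ('dish', [(0.85, [465.1, -374.0, 35.0])]), ('dish_pile', [(0.73, [464.7, -371.6, 35.6])]), ('cup', [(0.85, [374.1, -50.4, -0.5])]), ('wash_bottle', [(0.97, [396.4, 76.8, 2.4])])]
[('tall_funnel', [(0.67, [658.4, 75.3, 117.7])]), ('short_funnel', [(0.88, [648.9, -122.0, 113.3]), (0.39, [379.4, -53.1, -2.0])]), ('large_bottle', [(0.9, [563.9, 81.4, 14.5])]), ('small_bottle', [(0.76, [546.9, -116.3, 8.6])]), ('dish', [(0.92, [458.1, -370.5, 34.7])]), ('dish_pile', [(0.57, [470.4, -372.4, 35.5])]), ('cup', [(0.59, [376.8, -54.8, -2.6])]), ('wash_bottle', [(0.78, [394.5, 70.4, 2.1])])]
```

View pics/fin2.png

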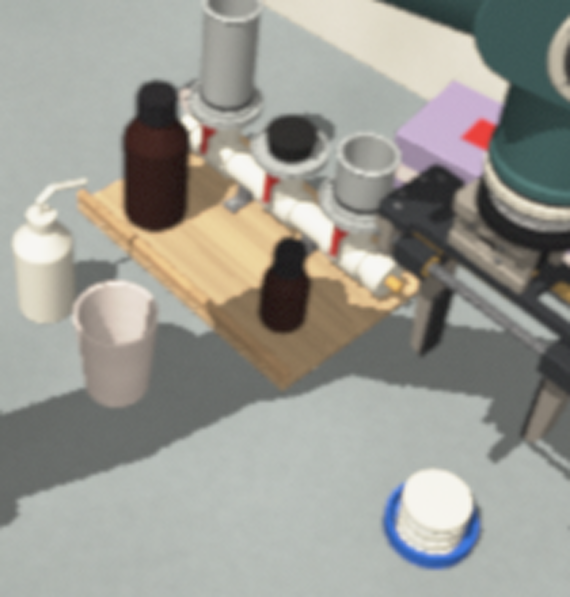

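Everything stands as asked: funnels in their seats, bottles in front of them, and the dish square on the pile at (437,495). The cup and wash bottle have not moved.

```bash
python3 -c "
from h import *
print(robot.job_done())"
```

```text
the job is handed in; nothing more can be done
None
```

The job is handed in at about 77 s of the 128 s allowed: both funnels are seated, both bottles stand capped in front of their funnels, the dish is on the pile, and the cup and wash bottle are where they were; I saw no verdict from the judging.

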